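# Seat the bearing cover on the part-present pin

### The arm

A 6-joint arm with a two-finger parallel gripper is mounted at the origin on the work surface. World frame = base frame: x ahead of the robot, y to its left, z up, the work surface at z = 0. Lengths are in m, angles in degrees, forces in N, time in s.
With the tool pointing down it reaches from about 0.3 to 0.75 m from the base axis. Payload 8.5 kg.
Tool frame: the origin (TCP) lies midway between the tips of the shut fingers; the grasp point (between the pads) lies 19 mm behind it (env.grip_depth is the distance from the TCP to the grasp point, in m); x points along the fingers, y is the direction in which the jaws open and shut, and the axes are right-handed (so a half turn about x gives the same grasp; the last joint's range is limited). The gripper opens to 85 mm and grips with 20 to 120 N. Pads are 22 mm wide; open, the fingers measure 114 mm over their backs; the gripper's body (76 mm by 85 mm) begins 54 mm behind the grasp point. The pads swing forward as they close: fully open they stand 13 mm farther back than shut.
Start: joints at [-82.752, 21.807, 74.336, -0, 83.858, -12.336], TCP at [0.184, -0.518, 0.231] pointing down, gripper open.
Joint ranges: [-178.18, 178.18], [-50.72, 133.34], [12.68, 142.11], [-81.47, 261.47], [9.98, 163.14], [-165.26, 165.26]. Speed limits (degrees/s): [136.94, 136.94, 180, 180, 180, 180].

### API

Orientations are given as a 3x3 rotation matrix whose columns are the frame's x, y, z axes.
In Python, from rig import env gives the robot as it stands.
- The arm moves only by the tool play_rows, never from a script. Its arguments are lists of equal length, an entry for each row: "travel": the shift along the world's x, y, z in cm, a list of three; "rotation": the turn, a rotation vector about the world's x, y, z in rad, a list of three; "claw": the finger opening in cm, from 0 to 8.54. A call has 1 to 12 rows; each row shifts and turns the pose as measured when the row begins; what a row does not reach is not made up. A row lasts 1/12 s, in which the tool goes at most 41.7 mm and 7.16 degrees, less where a joint would pass 70% of its speed; a pose out of reach is approached as far as the arm can. A call is refused whole if a number of a shift passes 4.17 or a number of a turn 0.125, either way. A call with a gripper value outside its range is refused whole. The fingers move at their own pace and stop on an object; "squeeze" is the grip in N (left out, the last holds). Time passes only in rows, so rows that do not move let the fingers close. It gives the time, the measured TCP pose, the force and the opening at its end, in the units of the state.
- env.observe(): the state, without advancing time (a new reading comes with each control period).
- env.get_image(name): name is "scene" or "top" or "wrist"; returns the picture (480x640x3 uint8, red, green, blue); there is no depth.
- env.camera_info(name): a dict with "vertical_fov" (degrees; the focal length in pixels is half the picture's height over the tangent of half this angle, whatever the lens; pixels are square), "cx", "cy" (the principal point, pixels), "eye" and "rotation" of the camera in the world. Camera axes: x right, y down, z forward; pixel columns grow to the right and rows downward; lengths in m; the calibration is good to about 2 mm. A picture is of the moment at which its call begins: read the wrist's pose just before it. camera_info takes no time and is no camera call; for the wrist camera it gives the pose at the moment of the call.
- env.close_job(): hands the job in, once; it reports no verdict.
The state is a dict: "time_s": time; "q": joint angles; "qvel": joint speeds; "joint_efforts": joint torques, N m; "position": TCP position; "tool_rot": TCP orientation; "ft_force": force on the tool from outside, world axes, zero at the start; "wrist_torque": the same for the moment, N m; "grip_width": finger opening in m.
Only numpy, scipy, OpenCV 4.12 (cv2) and the standard library are available. Lean on these libraries where they do the work, as an engineer would, in place of code of your own. Each camera call takes 0.05 s, during which the arm holds its last target.

### The job

Set the large round flanged cover, hub up, down into the nest of the check fixture, between its four lugs, so that it lies flat on the plate and its weight holds the sensing pin pressed. Put it down, do not drop it, and let go of it. The smaller round cover, the square-flanged cover and the plain disc are not wanted.

Things in the scene. Friction and masses are not known exactly. Their poses are not given: they have to be found in the camera images.
- cover_mid (a point): Centre, half-way up (35 mm), of the large round cover, a loose grey casting, 0.6 kg, flat underneath, z up: flange 84 mm across, 10 mm thick, with a plain round hub 44 mm across rising to 70 mm above the underside. Not the smaller round cover (flange 56, hub 30, 45 tall), nor the one with an 80 mm square flange and the same hub, nor the hubless 84 mm disc.
- nest (a point): Centre of the nest, on the fixed fixture's plate, 20 mm above the bench, z up. Plate 190 x 150 mm, reaching 75 mm to +x, 115 to -x. Four lugs 12 mm high stand round it on the diagonals, inner faces 54 mm out, so the 84 mm flange has 12 mm play each way. A switch box, 22 mm high, is 98 mm off at -x.
- pin (a joint): Sensing pin, a steel plunger 14 mm across in the middle of the nest, standing 6 mm above the plate. Metres pushed down: 0 free, 0.006 when level with the plate (it can go to 0.008). Spring: 0.8 N to start, 1.7 N at 6 mm, so the seated cover's weight holds it down.
Not all that is in view belongs to the job. What is shaped like the part that bears cover_mid but blue or pink is not meant.

How it is judged:
By the outcome, as a careful person would: the job done as asked, in the order asked, and still so for the second after the job is handed in, with the robot touching nothing.
It also fails if it takes over 32 s, if anything falls off the work surface, if the arm or the gripper's body presses on something with over 40 N, if the wrist force passes 120 N, or if a joint passes its speed limit or range.

## Working session

There is one attempt and no reset: what is moved stays moved. The work goes in short steps, Python scripts to look and compute and a tool call to move; the robot and the scene stay as the last step left them, time stands still between calls to the robot, and variables do not carry over. Pictures are saved under pics/ and viewed, and the job is handed in when it is done.

Besides the shell and the picture viewer there is one more tool, called after ">>>" in YAML: its name, and indented under it one key for each argument. play_rows: Moves the arm, as the interface text tells. Its arguments: {"type":"object","properties":{"travel":{"type":"array","items":{"type":"array","items":{"type":"number"}}},"rotation":{"type":"array","items":{"type":"array","items":{"type":"number"}}},"claw":{"type":"array","items":{"type":"number"}},"squeeze":{"type":"number"}},"required":["travel","rotation","claw"]}

```bash
mkdir -p pics; ls; python3 - <<'E'
from rig import env
import cv2
for n in("scene","top","wrist"):
    i=env.camera_info(n);print(n,i)
    cv2.imwrite(f"pics/a_{n}.png",env.get_image(n)[:,:,::-1])
print(env.observe())
E
```

```text
pics
scene {'vertical_fov': 47.144223233139996, 'cx': 324.6965893331725, 'cy': 230.92307784711886, 'eye': array([1.11599508, 0.23707689, 0.76053109]), 'rotation': array([[-0.39337182,  0.68476568, -0.61347744],
       [ 0.91932832,  0.28593368, -0.27032825],
       [-0.00969764, -0.6703267 , -0.74200274]])}
top {'vertical_fov': 48.352448131486476, 'cx': 329.0132192757043, 'cy': 239.86082310339523, 'eye': array([ 0.48950684, -0.03070438,  0.81774813]), 'rotation': array([[ 0.01730503, -0.99734546,  0.07072884],
       [-0.99984375, -0.01700636,  0.0048228 ],
       [-0.00360716, -0.07080125, -0.99748392]])}
wrist {'vertical_fov': 65.70230292697322, 'cx': 323.64267739266353, 'cy': 249.97322553005094, 'eye': array([ 0.24902257, -0.49494989,  0.37224763]), 'rotation': array([[ 0.33538851, -0.90632242, -0.25708796],
       [-0.94207936, -0.32295032, -0.0904962 ],
       [-0.0010079 ,  0.27254865, -0.96214148]])}
{'time_s': 0.15, 'q': array([-8.27521352e+01,  2.18338697e+01,  7.43716129e+01, -6.99445868e-04,
        8.38548032e+01, -1.23330319e+01]), 'qvel': array([-0.10958013, -0.05799212, -0.10175043,  0.00462765,  0.05333357,
       -0.0591147 ]), 'joint_efforts': array([ 1.73649471e-03, -4.48634362e+01, -2.31341761e+01, -1.97367845e-04,
        3.77405056e-03, -1.22424311e-05]), 'position': array([ 0.18431918, -0.51798106,  0.23085585]), 'tool_rot': array([[-1.44786435e-04,  3.35138618e-01, -9.42168820e-01],
       [ 1.04224769e-03, -9.42168268e-01, -3.35138582e-01],
       [-9.99999446e-01, -1.03049680e-03, -2.12884268e-04]]), 'ft_force': array([-0.17805236, -0.30094183,  0.14946374]), 'wrist_torque': array([0.02219523, 0.03842496, 0.01338272]), 'grip_width': 0.08548342126994089}
```

View pics/a_scene.png

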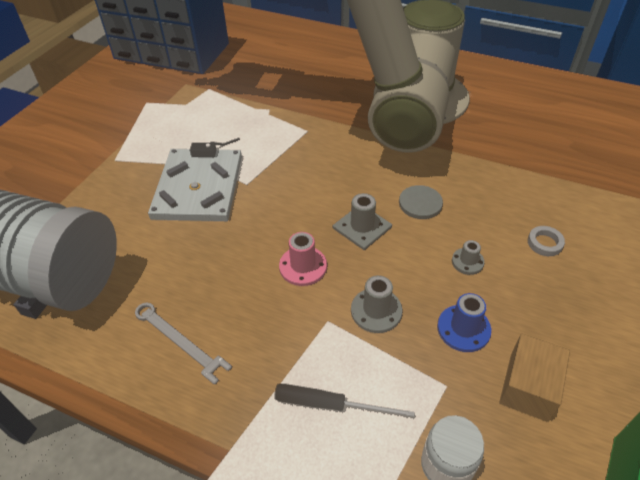

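View pics/a_top.png

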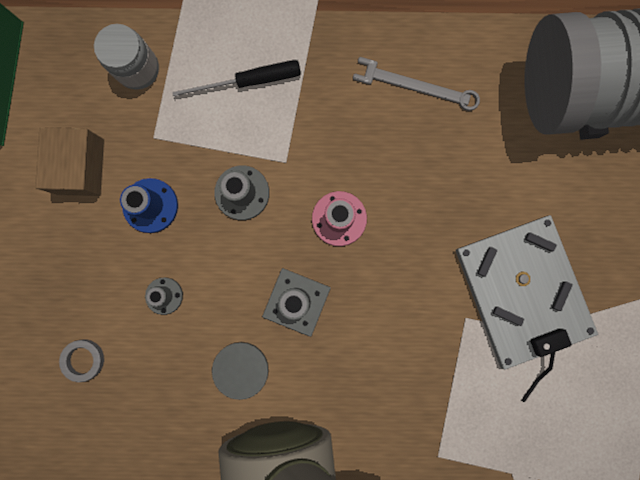

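View pics/a_wrist.png

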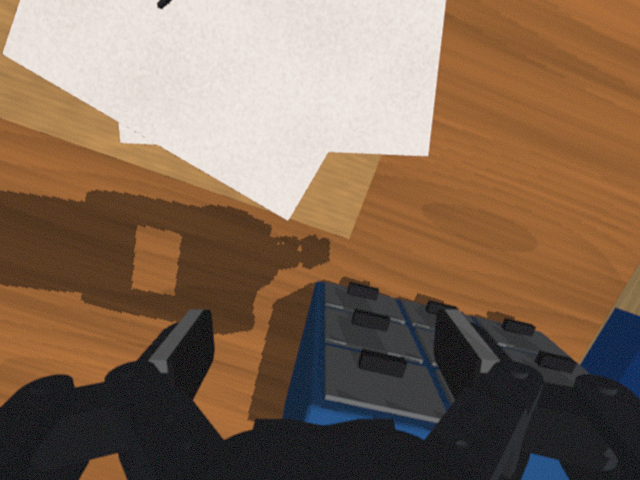

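The top view shows the grey large round cover with its flange at about (242,192) and hub top at (235,186). The pin is at about (523,279). The pink (340,218) and blue (148,205) ones are decoys, and the square-flanged cover is at (296,302), the small one at (164,296) and the disc at (240,370).

```bash
cat > h.py <<'E'
import numpy as np, cv2
from rig import env
def ray(ci,uv):
    f=240/np.tan(np.radians(ci["vertical_fov"]/2))
    d=np.array([(uv[0]-ci["cx"])/f,(uv[1]-ci["cy"])/f,1.]);return np.array(ci["eye"]),np.array(ci["rotation"])@d
def plane(ci,uv,z):
    e,d=ray(ci,uv);return e+d*(z-e[2])/d[2]
def pix(ci,p):
    f=240/np.tan(np.radians(ci["vertical_fov"]/2));c=np.array(ci["rotation"]).T@(np.array(p)-ci["eye"])
    return np.array([ci["cx"]+f*c[0]/c[2],ci["cy"]+f*c[1]/c[2]])
E
python3 - <<'E'
from h import *
a=cv2.imread("pics/a_top.png");b=cv2.imread("pics/a_scene.png")
o=np.hstack([cv2.resize(a[150:235,200:285],(400,400),interpolation=2),cv2.resize(b[260:345,335:420],(400,400),interpolation=2)])
cv2.imwrite("pics/b.png",o)
o=np.hstack([cv2.resize(a[205:375,450:610],(400,425),interpolation=2),cv2.resize(b[130:230,145:245],(400,425),interpolation=2)])
cv2.imwrite("pics/c.png",o)
for n,im,box in(("top",a,(205,155,280,230)),("scene",b,(345,270,410,335))):
    ci=env.camera_info(n)
    x0,y0,x1,y1=box
    hsv=cv2.cvtColor(im[y0:y1,x0:x1],cv2.COLOR_BGR2HSV)
    m=((hsv[:,:,1]<50)&(hsv[:,:,2]>50)).astype(np.uint8)
    m=cv2.morphologyEx(m,cv2.MORPH_OPEN,np.ones((3,3)))
    c=max(cv2.findContours(m,0,1)[0],key=cv2.contourArea)[:,0]+[x0,y0]
    P=np.array([plane(ci,u,.01)[:2] for u in c.astype(float)])
    print(n,c.min(0),c.max(0),"mask world ext@z10",P.min(0),P.max(0),cv2.minEnclosingCircle((P*1000).astype(np.float32)))
E
```

```text
top [215 166] [268 219] mask world ext@z10 [0.57615251 0.06730566] [0.65798307 0.14862859] ((617.2709350585938, 108.02692413330078), 41.942081451416016)
scene [352 276] [401 331] mask world ext@z10 [0.55386681 0.06719565] [0.66367734 0.14941957] ((608.7138671875, 103.33843994140625), 55.748111724853516)
```

View pics/b.png

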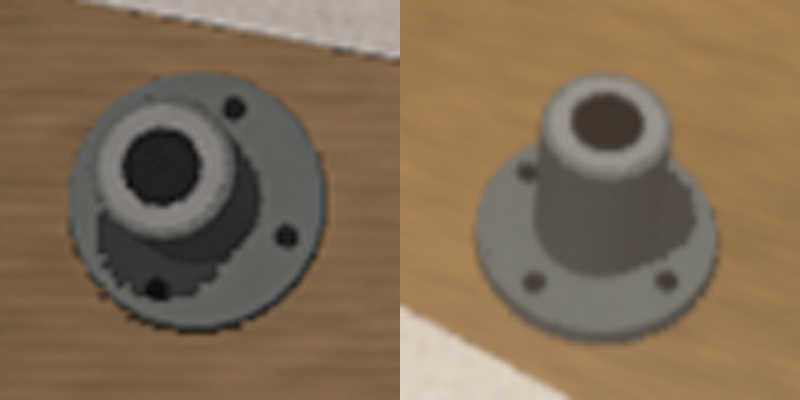

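View pics/c.png

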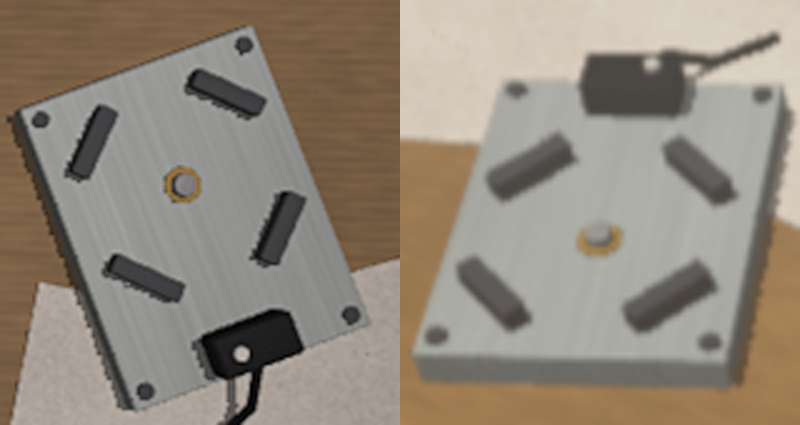

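The flange circle measures 41.9 mm radius, matching the large cover. Next I check it against the hub top in both views and work out the nest.

```bash
python3 - <<'E'
from h import *
T=env.camera_info("top");S=env.camera_info("scene")
print("hub",plane(T,(235.1,185.9),.07),plane(S,(378.8,287),.07))
print("ring",plane(T,(522.8,278.7),.02),plane(S,(195,186.5),.02))
print("pin",plane(T,(523.6,278.6),.026),plane(S,(194.5,184.8),.026))
c=[(246,45),(40,120),(351,315),(145,391)]
H=np.array([plane(T,(450+.4*u,205+.4*v),.02) for u,v in c]);print(H,"\nsides",np.linalg.norm(H[0]-H[1]),np.linalg.norm(H[0]-H[2]))
L=np.array([plane(T,(450+.4*u,205+.4*v),.032) for u,v in [(228,90),(92,140),(281,226),(146,276)]]);print("lugs mean",L.mean(0))
ax=(H[:2].mean(0)-H[2:].mean(0))
ax/=np.linalg.norm(ax);print("axis +x",ax,"nest est from plate",H.mean(0)+.02*ax)
print(pix(T,[.617,.108,.07]))
E
```

```text
hub [0.61670326 0.10693466 0.07      ] [0.62032039 0.10876149 0.07      ]
ring [ 0.49311906 -0.31584113  0.02      ] [ 0.49379759 -0.31399656  0.02      ]
pin [ 0.49325947 -0.31487622  0.026     ] [ 0.49507026 -0.3130431   0.026     ]
[[ 0.57697431 -0.35480304  0.02      ]
 [ 0.52990793 -0.23153833  0.02      ]
 [ 0.41785566 -0.41479933  0.02      ]
 [ 0.37142117 -0.29310074  0.02      ]] 
sides 0.13194481298853697 0.17005381351654025
lugs mean [ 0.49400497 -0.31432495  0.032     ]
axis +x [0.93393277 0.35744872 0.        ] nest est from plate [ 0.49271842 -0.31641139  0.02      ]
[234.35318109 185.67963296]
```

>>> play_rows:
  travel:
    - [1.5,2.2,0]
    - [2.2,3.1,0]
    - [2.2,3.1,0]
    - [2.2,3.1,0]
    - [2.2,3.1,0]
    - [2.2,3.1,0]
    - [2.2,3.1,0]
    - [2.2,3.1,0]
    - [2.2,3.1,0]
    - [2.2,3.1,0]
    - [2.2,3.1,0]
    - [2.2,3.1,0]
  rotation:
    - [0,0,0]
    - [0,0,0]
    - [0,0,0]
    - [0,0,0]
    - [0,0,0]
    - [0,0,0]
    - [0,0,0]
    - [0,0,0]
    - [0,0,0]
    - [0,0,0]
    - [0,0,0]
    - [0,0,0]
  claw: [8.54,8.54,8.54,8.54,8.54,8.54,8.54,8.54,8.54,8.54,8.54,8.54]
  squeeze: 60

```text
time_s: 1.15
position: [0.4442, -0.1414, 0.2277]
tool_rot: [[-0.002, 0.323, -0.946], [0.004, -0.946, -0.323], [-1.0, -0.005, 0.001]]
ft_force: [0.1, -1.1, -0.1]
grip_width: 0.0854
```

>>> play_rows:
  travel:
    - [2.2,3.2,-0.5]
    - [2.2,3.2,-1]
    - [2.2,3.2,-1]
    - [2.2,3.2,-1]
    - [2.2,3.2,-1]
    - [2.2,3.2,-1]
    - [1.5,2,-1]
    - [1,1.5,-0.5]
    - [0,0,0]
  rotation:
    - [0,0,0]
    - [0,0,0]
    - [0,0,0]
    - [0,0,0]
    - [0,0,0]
    - [0,0,0]
    - [0,0,0]
    - [0,0,0]
    - [0,0,0]
  claw: [8.54,8.54,8.54,8.54,8.54,8.54,8.54,8.54,8.54]

```text
time_s: 1.9
position: [0.6071, 0.1041, 0.1527]
tool_rot: [[-0.003, 0.33, -0.944], [0.004, -0.944, -0.33], [-1.0, -0.005, 0.002]]
ft_force: [-0.3, 0.1, -0.4]
grip_width: 0.0855
```

```bash
python3 - <<'E'
from h import *
s=env.observe();W=env.camera_info("wrist");cv2.imwrite("pics/d.png",env.get_image("wrist")[:,:,::-1])
print(s["position"],s["tool_rot"],s["q"]);print(pix(W,[.6177,.1078,.07]),pix(W,[.6177,.1078,.01]))
E
```

```text
[0.60712637 0.10413539 0.15267107] [[-0.00303323  0.33038453 -0.94384155]
 [ 0.00381102 -0.94383521 -0.33039456]
 [-0.99998814 -0.00459916  0.00160377]] [-1.35496214 31.99076504 70.32669198  0.21908331 77.86153654 69.30609581]
[324.36534042 240.439992  ] [324.55586948 221.16874014]
```

View pics/d.png

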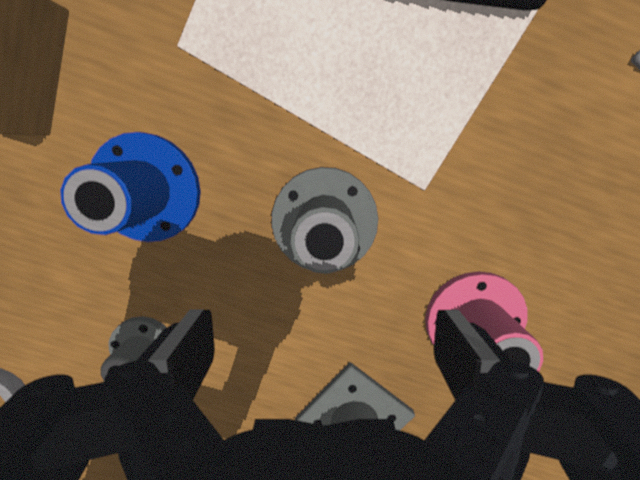

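The wrist view shows the hub top centre at (324,240), against a prediction of (324.4,240.4), so the position is confirmed.

>>> play_rows:
  travel:
    - [1.1,0.4,-0.5]
    - [0,0,-2]
    - [0,0,-2]
    - [0,0,-2]
    - [0,0,-1.5]
    - [0,0,0]
  rotation:
    - [0,0,0]
    - [0,0,0]
    - [0,0,0]
    - [0,0,0]
    - [0,0,0]
    - [0,0,0]
  claw: [8.54,8.54,8.54,8.54,8.54,8.54]

```text
time_s: 2.45
position: [0.6166, 0.1022, 0.0728]
tool_rot: [[-0.0, 0.327, -0.945], [0.002, -0.945, -0.327], [-1.0, -0.002, -0.0]]
ft_force: [-0.9, -0.8, -0.5]
grip_width: 0.0852
```

>>> play_rows:
  travel:
    - [0.1,0.6,0]
    - [0,0.1,-1]
    - [0,0,-1.5]
    - [0,0,-1.2]
    - [0,0,-0.8]
    - [0,0,0]
  rotation:
    - [0,0,0]
    - [0,0,0]
    - [0,0,0]
    - [0,0,0]
    - [0,0,0]
    - [0,0,0]
  claw: [8.54,8.54,8.54,8.54,8.54,8.54]

```text
time_s: 2.95
position: [0.6193, 0.1078, 0.0308]
tool_rot: [[0.008, 0.325, -0.946], [0.001, -0.946, -0.325], [-1.0, 0.001, -0.008]]
ft_force: [0.0, 0.3, -0.3]
grip_width: 0.0855
```

>>> play_rows:
  travel:
    - [-0.2,0,-0.4]
    - [0,0,0]
    - [0,0,0]
    - [0,0,0]
    - [0,0,0]
    - [0,0,0]
    - [0,0,0]
    - [0,0,0]
  rotation:
    - [0,0.008,0]
    - [0,0,0]
    - [0,0,0]
    - [0,0,0]
    - [0,0,0]
    - [0,0,0]
    - [0,0,0]
    - [0,0,0]
  claw: [8.54,8.54,4,4,4,4,4,4]
  squeeze: 60

```text
time_s: 3.62
position: [0.6184, 0.1081, 0.0296]
tool_rot: [[0.004, 0.325, -0.946], [0.002, -0.946, -0.325], [-1.0, -0.0, -0.004]]
ft_force: [1.3, -0.0, -1.1]
grip_width: 0.0428
```

>>> play_rows:
  travel:
    - [0,0,0]
    - [0,0,0]
    - [0,0,0.8]
    - [0,0,1.5]
    - [0,0,1.5]
    - [0,0,0]
  rotation:
    - [0,0,0]
    - [0,0,0]
    - [0,0,0]
    - [0,0,0]
    - [0,0,0]
    - [0,0,0]
  claw: [3,3,3,3,3,3]

```text
time_s: 4.12
position: [0.6165, 0.1079, 0.0674]
tool_rot: [[-0.003, 0.325, -0.946], [0.001, -0.946, -0.325], [-1.0, -0.002, 0.002]]
ft_force: [1.3, -0.7, -5.4]
grip_width: 0.0428
```

```bash
python3 - <<'E'
from h import *
s=env.observe();W=env.camera_info("wrist");cv2.imwrite("pics/e.png",env.get_image("wrist")[:,:,::-1])
print(s["position"],s["tool_rot"],s["ft_force"],s["grip_width"])
cv2.imwrite("pics/e2.png",env.get_image("scene")[:,:,::-1])
E
```

```text
[0.6164954  0.10788652 0.06742904] [[-0.00300349  0.32480981 -0.94577459]
 [ 0.00141939 -0.94577651 -0.32481498]
 [-0.99999448 -0.00231801  0.0023796 ]] [ 1.31808151 -0.71211099 -5.44780686] 0.04278215988620693
```

View pics/e.png

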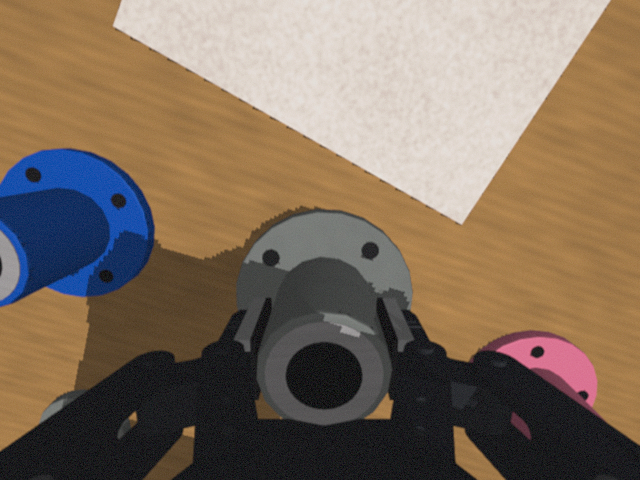

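View pics/e2.png

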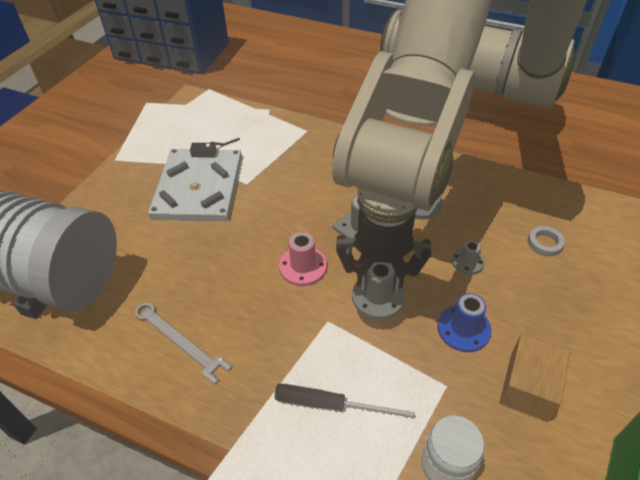

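The cover is lifted: the wrist reads −5.4 N, and the wrist view shows it upright and centred between the pads at (323,370). I'll raise it further and carry it over.

>>> play_rows:
  travel:
    - [0,0,2]
    - [0,0,3]
    - [0,0,3]
    - [-0.5,-1.5,1]
    - [-1,-3,0]
    - [-1,-3.5,0]
    - [-1,-3.5,0]
    - [-1,-3.5,0]
    - [-1,-3.5,0]
    - [-1,-3.5,0]
    - [-1,-3.5,0]
    - [-1,-3.5,0]
  rotation:
    - [0,0,0]
    - [0,0,0]
    - [0,0,0]
    - [0,0,0]
    - [0,0,0]
    - [0,0,0]
    - [0,0,0]
    - [0,0,0]
    - [0,0,0]
    - [0,0,0]
    - [0,0,0]
    - [0,0,0]
  claw: [3,3,3,3,3,3,3,3,3,3,3,3]

```text
time_s: 5.22
position: [0.5164, -0.1889, 0.1424]
tool_rot: [[-0.032, 0.335, -0.942], [0.007, -0.942, -0.335], [-0.999, -0.017, 0.028]]
ft_force: [1.4, -0.3, -5.1]
grip_width: 0.0425
```

>>> play_rows:
  travel:
    - [-0.5,-3,0]
    - [-0.5,-3,0]
    - [-0.5,-2.5,0]
    - [-0.4,-2,0]
    - [-0.2,-1.2,0]
    - [0,0,0]
    - [0,0,0]
  rotation:
    - [-0.007,-0.032,0]
    - [0,0,0]
    - [0,0,0]
    - [0,0,0]
    - [0,0,0]
    - [0,0,0]
    - [0,0,0]
  claw: [3,3,3,3,3,3,3]

```text
time_s: 5.8
position: [0.4841, -0.3188, 0.1329]
tool_rot: [[-0.012, 0.324, -0.946], [0.007, -0.946, -0.324], [-1.0, -0.01, 0.009]]
ft_force: [-0.2, -0.3, -5.0]
grip_width: 0.0426
```

>>> play_rows:
  travel:
    - [1.0,0.4,-1]
    - [0,0,-1.5]
    - [0,0,-1.5]
    - [0,0,0]
    - [0,0,0]
  rotation:
    - [-0.007,-0.012,0]
    - [0,0,0]
    - [0,0,0]
    - [0,0,0]
    - [0,0,0]
  claw: [3,3,3,3,3]

```text
time_s: 6.22
position: [0.4948, -0.3088, 0.0904]
tool_rot: [[-0.002, 0.328, -0.945], [0.003, -0.945, -0.328], [-1.0, -0.003, 0.0]]
ft_force: [-0.8, 0.2, -4.1]
grip_width: 0.0425
```

```bash
python3 - <<'E'
from h import *
s=env.observe();W=env.camera_info("wrist");cv2.imwrite("pics/f.png",env.get_image("wrist")[:,:,::-1])
print(s["position"],s["tool_rot"],s["ft_force"],s["grip_width"])
i=env.get_image("scene")[:,:,::-1];cv2.imwrite("pics/f2.png",cv2.resize(i[60:260,80:320],(720,600),interpolation=2))
p=s["position"];print(pix(W,p+[0,0,.0404]),pix(W,p+[0,0,-.0196]),[pix(W,plane_p) for plane_p in ([.494,-.3145,.02],)])
E
```

```text
[ 0.49484532 -0.30882853  0.09043843] [[-1.50092784e-03  3.28444997e-01 -9.44521906e-01]
 [ 3.09992330e-03 -9.44516904e-01 -3.28448183e-01]
 [-9.99994069e-01 -3.42092249e-03  3.99497416e-04]] [-0.77942205  0.19563683 -4.10589003] 0.04247105334745255
[323.43527979 373.57929533] [323.91263825 297.41391463] [array([332.57629643, 268.02172378])]
```

View pics/f.png

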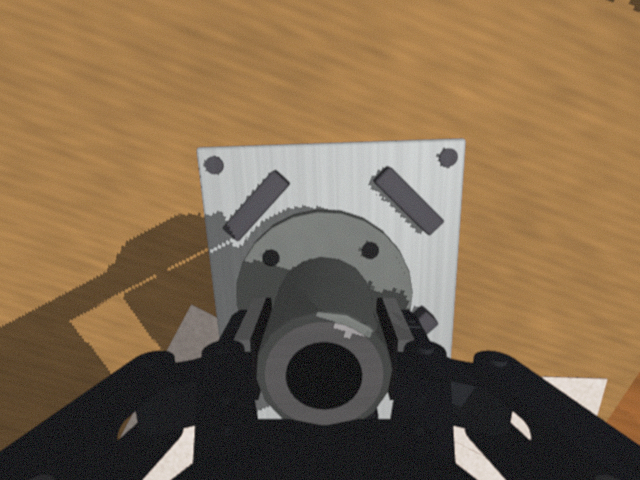

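View pics/f2.png

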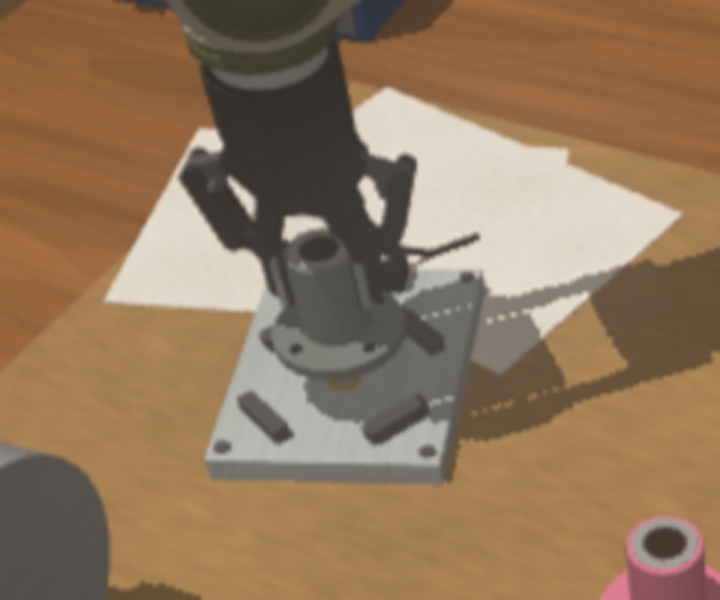

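The cover is held upright over the nest, with the hub centre at (323,375) where predicted. It needs a −y correction of 6 mm before going down.

>>> play_rows:
  travel:
    - [-0.1,-0.6,0]
    - [0,0,-0.6]
    - [0,0,-0.6]
    - [0,0,0]
    - [0,0,0]
  rotation:
    - [-0.003,-0.002,0]
    - [0,0,0]
    - [0,0,0]
    - [0,0,0]
    - [0,0,0]
  claw: [3,3,3,3,3]

```text
time_s: 6.73
position: [0.4947, -0.3163, 0.0804]
tool_rot: [[0.005, 0.328, -0.944], [-0.004, -0.944, -0.329], [-1.0, 0.005, -0.003]]
ft_force: [1.1, 0.2, -5.8]
grip_width: 0.043
```

>>> play_rows:
  travel:
    - [-0.1,0.2,-0.5]
    - [0,0,-0.5]
    - [0,0,-0.5]
    - [0,0,-0.5]
    - [0,0,0]
    - [0,0,0]
  rotation:
    - [0.004,0.005,0]
    - [0,0,0]
    - [0,0,0]
    - [0,0,0]
    - [0,0,0]
    - [0,0,0]
  claw: [3,3,3,3,3,3]

```text
time_s: 7.23
position: [0.4934, -0.314, 0.0579]
tool_rot: [[-0.001, 0.328, -0.945], [0.001, -0.945, -0.328], [-1.0, -0.001, 0.001]]
ft_force: [-0.2, -0.8, -4.6]
grip_width: 0.0428
```

>>> play_rows:
  travel:
    - [0,0,-0.2]
    - [0,0,-0.2]
    - [0,0,-0.2]
    - [0,0,0]
    - [0,0,0]
  rotation:
    - [0,0,0]
    - [0,0,0]
    - [0,0,0]
    - [0,0,0]
    - [0,0,0]
  claw: [3,3,3,3,3]

```text
time_s: 7.65
position: [0.4935, -0.3141, 0.0518]
tool_rot: [[-0.001, 0.328, -0.945], [0.0, -0.945, -0.328], [-1.0, -0.001, 0.001]]
ft_force: [-1.0, 0.4, -3.8]
grip_width: 0.0429
```

```bash
python3 - <<'E'
from h import *
i=env.get_image("scene")[:,:,::-1];cv2.imwrite("pics/g2.png",cv2.resize(i[110:235,140:290],(720,600),interpolation=2))
E
```

```text
(no output)
```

View pics/g2.png

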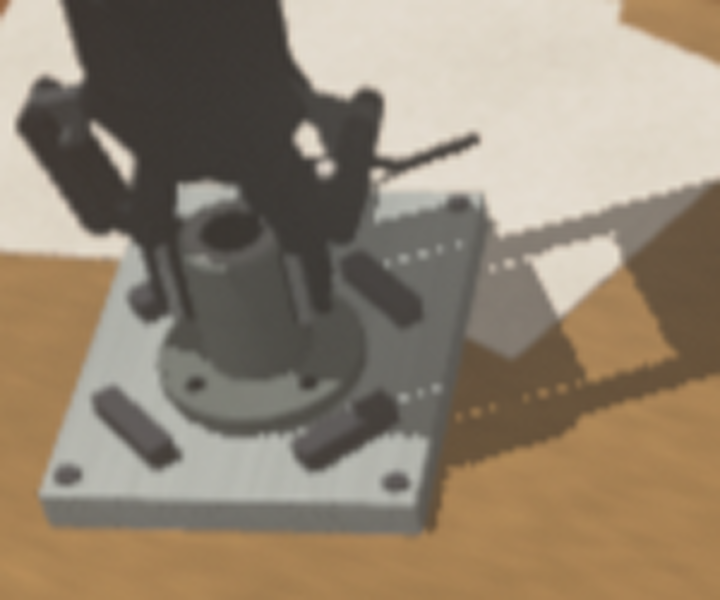

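The scene view shows the flange centred between the lugs, about 2 mm above the plate. I'll lower it slowly until it touches.

>>> play_rows:
  travel:
    - [0,0,-0.1]
    - [0,0,-0.1]
    - [0,0,0]
    - [0,0,0]
  rotation:
    - [0,0,0]
    - [0,0,0]
    - [0,0,0]
    - [0,0,0]
  claw: [3,3,3,3]

```text
time_s: 8.03
position: [0.4936, -0.3142, 0.05]
tool_rot: [[-0.0, 0.328, -0.945], [-0.0, -0.945, -0.328], [-1.0, -0.0, 0.0]]
ft_force: [-1.0, 0.7, -3.1]
grip_width: 0.043
```

>>> play_rows:
  travel:
    - [0,0,-0.05]
    - [0,0,-0.03]
    - [0,0,0]
    - [0,0,0]
  rotation:
    - [0,0,0]
    - [0,0,0]
    - [0,0,0]
    - [0,0,0]
  claw: [3,3,3,3]

```text
time_s: 8.37
position: [0.4936, -0.3142, 0.0498]
tool_rot: [[-0.0, 0.328, -0.945], [-0.0, -0.945, -0.328], [-1.0, 0.0, 0.0]]
ft_force: [-0.4, 1.1, -3.1]
grip_width: 0.043
```

>>> play_rows:
  travel:
    - [0,0,-0.06]
    - [0,0,-0.06]
    - [0,0,-0.06]
    - [0,0,0]
  rotation:
    - [0,0,0]
    - [0,0,0]
    - [0,0,0]
    - [0,0,0]
  claw: [3,3,3,3]

```text
time_s: 8.7
position: [0.4936, -0.3142, 0.0497]
tool_rot: [[0.001, 0.328, -0.945], [-0.001, -0.945, -0.328], [-1.0, 0.001, -0.0]]
ft_force: [-0.3, 0.7, -3.2]
grip_width: 0.0423
```

>>> play_rows:
  travel:
    - [0,0,-0.12]
    - [0,0,-0.12]
    - [0,0,0]
  rotation:
    - [0,0,0]
    - [0,0,0]
    - [0,0,0]
  claw: [3,3,3]

```text
time_s: 8.95
position: [0.4936, -0.3143, 0.0499]
tool_rot: [[0.002, 0.328, -0.945], [-0.002, -0.945, -0.328], [-1.0, 0.002, -0.001]]
ft_force: [-1.4, 1.1, -4.3]
grip_width: 0.0429
```

>>> play_rows:
  travel:
    - [0,0,-0.15]
    - [0,0,-0.2]
  rotation:
    - [0,0,0]
    - [0,0,0]
  claw: [3,3]

```text
time_s: 9.12
position: [0.4937, -0.3146, 0.0495]
tool_rot: [[0.003, 0.328, -0.945], [-0.003, -0.945, -0.328], [-1.0, 0.004, -0.001]]
ft_force: [-9.0, 6.1, 29.1]
grip_width: 0.0429
```

```bash
python3 - <<'E'
from h import *
i=env.get_image("scene")[:,:,::-1];cv2.imwrite("pics/h2.png",cv2.resize(i[110:235,140:290],(720,600),interpolation=2))
s=env.observe();print(s["position"],s["ft_force"],s["wrist_torque"])
E
```

```text
[ 0.49371985 -0.31459752  0.04954903] [-6.87882733  4.34906614 20.07777428] [1.5947313  1.23757188 0.05703697]
```

View pics/h2.png

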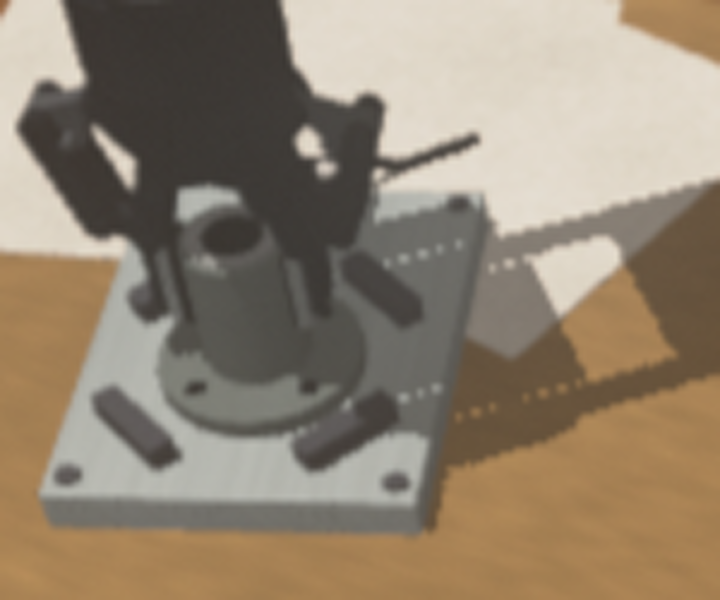

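It is in firm contact with the plate: 29 N at z = 0.0495, where 0.0496 was expected. I'll ease off and release.

>>> play_rows:
  travel:
    - [0,0,0]
    - [0,0,0]
    - [0,0,0]
    - [0,0,0]
    - [0,0,0]
    - [0,0,0]
    - [0,0,0]
    - [0,0,0]
  rotation:
    - [0.003,0.003,0]
    - [0,0,0]
    - [0,0,0]
    - [0,0,0]
    - [0,0,0]
    - [0,0,0]
    - [0,0,0]
    - [0,0,0]
  claw: [3,3,5,6.5,8,8,8,8]

```text
time_s: 9.83
position: [0.4951, -0.3161, 0.0495]
tool_rot: [[0.003, 0.328, -0.945], [-0.004, -0.945, -0.328], [-1.0, 0.005, -0.002]]
ft_force: [-0.3, -0.4, 1.3]
grip_width: 0.0799
```

>>> play_rows:
  travel:
    - [-0.1,0.2,0.8]
    - [0,0,1.5]
    - [0,0,2]
    - [0,0,3]
    - [0,0,3]
    - [0,0,3]
    - [-2,2,2]
    - [-2,3,0]
    - [-2,3,0]
    - [-2,3,0]
    - [0,0,0]
    - [0,0,0]
  rotation:
    - [0,0,0]
    - [0,0,0]
    - [0,0,0]
    - [0,0,0]
    - [0,0,0]
    - [0,0,0]
    - [0,0,0]
    - [0,0,0]
    - [0,0,0]
    - [0,0,0]
    - [0,0,0]
    - [0,0,0]
  claw: [8,8.5,8.5,8.5,8.5,8.5,8.5,8.5,8.5,8.5,8.5,8.5]

```text
time_s: 10.83
position: [0.408, -0.1974, 0.2151]
tool_rot: [[0.007, 0.327, -0.945], [-0.007, -0.945, -0.327], [-1.0, 0.009, -0.005]]
ft_force: [0.1, 0.0, -0.6]
grip_width: 0.0847
```

```bash
python3 - <<'E'
from h import *
s=env.observe();print(s["time_s"],s["position"],s["ft_force"])
T=env.camera_info("top");S=env.camera_info("scene")
a=env.get_image("top")[:,:,::-1];b=env.get_image("scene")[:,:,::-1]
o=np.hstack([cv2.resize(a[205:375,450:610],(400,425),interpolation=2),cv2.resize(b[130:230,145:245],(400,425),interpolation=2)])
cv2.imwrite("pics/i.png",o);cv2.imwrite("pics/i2.png",b)
for z in(.02,.03,.09):
    print(z,(pix(T,[.494,-.3145,z])-[450,205])/.4,(pix(S,[.494,-.3145,z])-[145,130])*[4,4.25])
E
```

```text
10.8333 [ 0.40798038 -0.19740158  0.21505972] [ 0.07365856  0.03238795 -0.64450331]
0.02 [179.72850214 182.72557077] [198.90076774 240.11550641]
0.03 [185.79644995 182.73454323] [195.10587891 224.20136611]
0.09 [225.71116457 182.79356365] [171.18636364 123.89315177]
```

View pics/i.png

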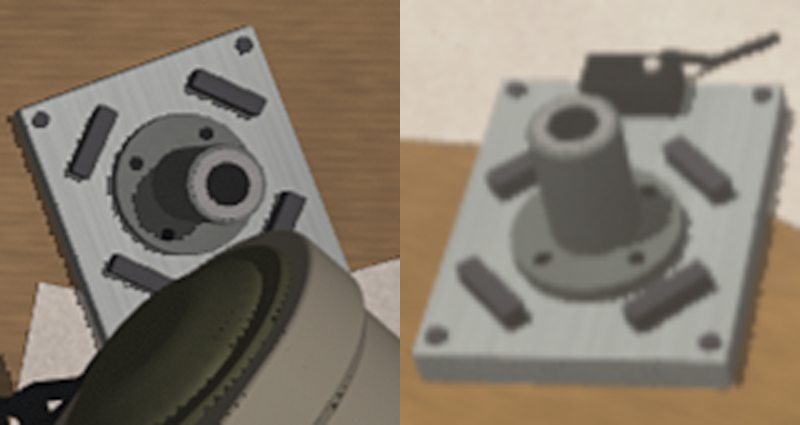

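View pics/i2.png

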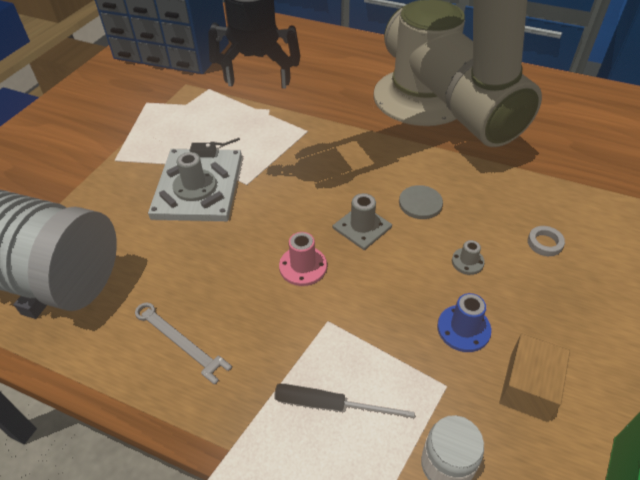

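The cover lies flat and clear of all four lugs. Its hub top is at (227,184) in the top crop against a predicted (226,183), and at (174,125) in the scene crop against (171,124). The gripper is well clear.

```bash
python3 -c "
from rig import env
print(env.close_job(), env.observe()['time_s'])"
```

```text
the job is handed in; nothing more can be done
the job is handed in; nothing more can be done
```

The large grey round cover is in the nest, hub up and flat on the plate between the four lugs. I released it, and the arm was well clear when I handed the job in at about 11 s.

- **Placing:** I gripped the cover by its hub and lowered it in small steps until it touched the plate. The tool was then at z = 0.0495 m, against 0.0496 m expected for a seated cover. To confirm the contact I pressed briefly, which read 29 N at the wrist.
- **Last pictures:** the hub top was within about 1 mm of where a level, centred cover should put it, in both the top and scene views. The arm hides part of one lug in the top view, but the scene view shows the cover clear of all four. None of the other covers or the disc had moved in the scene view.
- **Not confirmed directly:** the pin's travel can't be read, so that it is pressed is inferred from the cover lying flat on the plate. The wrist force was noisy by about 1 N during the lowering, so I relied on height and the firm press for contact. The gripper also read 43 mm on the 44 mm hub, which I took as pad give.

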